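# Seat the burr carrier in the coffee grinder

## Task

The coffee grinder has been cleaned and its round burr carrier was dropped back in at the wrong angle, so it rides up on the locating pin in the collar. With a fingertip against the bar on top of it, push the carrier round until the notch in its rim drops over the pin, then press it down until it clicks fully home and lies flat on its seat. Only push and press it, without brute force: do not lift or pull it out, leave the other things where they stand, and finish with the hand clear.

Things in the scene. Friction and masses are not known exactly. Their poses are not given: they have to be found in the camera images.
- grinder: Coffee grinder without its hopper, fixed: upright round housing of brushed steel, 132 mm across, black top. Origin at the centre of its underside, z up; its front (drawer, dial, locating pin) faces its own -x. Top deck (the seat) at z 160 mm; on it an upright collar, inner radius 50, outer 56, 10 mm high, round a central bore of radius 23 mm.
- seat (a point): Point on the collar's axis at the height of the seat (grinder z 160 mm), axes as the grinder's. The carrier's origin lies here when it is home. Two spring balls in the bore wall beside the pin hold an aligned carrier up on the pin side (origin 3 to 4 mm above the seat, tilted about 4 degrees); a press of about 6 to 12 N on the middle of the bar clicks it past them.
- pin (a point): Top of the locating pin, 44 mm from the collar's axis along the grinder's -x, 11 mm above the seat. The pin is 7 mm wide, round-topped, and runs radially inward from the collar wall to 37 mm from the axis; a black boss 20 mm wide, up to 14 mm above the seat, holds it outside the collar (52 to 62 mm from the axis).
- carrier: Loose aluminium burr carrier, 0.20 kg: disc 92 mm across, 8 mm thick, with one notch in its rim and a 44 mm neck reaching 18 mm down into the bore. Origin at the centre of the disc's underside, z up, notch toward its own -x. Off its angle it rides tilted about 7 degrees, pin side highest, origin about 6 mm above the seat. It turns either way, by 1 to 3 N at the bar's end.
- notch (a point): Middle of the rim notch at the disc's underside, 44 mm from the carrier's origin along its -x. The notch is 12.5 mm wide, open to the rim and 13.5 mm deep. Riding, the rim over the pin stands 11 to 12 mm above the seat; when the notch comes over the pin, that side drops to 6 or 7 mm and the pin then stops further turning.
- bar_top (a point): Middle of the top of the bar that stands on the disc, 24 mm above the carrier's origin: the place to press. The bar runs along the carrier's y, 80 mm long, 10 mm wide, 16 mm high (from 8 to 24 mm above the origin).
- hopper: Bystander: the grinder's clear bean hopper, standing mouth down, 121 mm across, 107 mm high. Origin under its centre.
- brush: Bystander: flat cleaning brush with a dark wood handle, 150 mm long, lying in front. Origin at mid length on the worktop.
- bean_jar: Bystander: tall glass jar with a green lid, 50 mm across, 140 mm high. Origin under its centre.
- mug: Bystander: white mug with red bands, 101 mm high. Origin under its middle.
- patterned_cup: Bystander: low stoneware cup with a leaf pattern, 60 mm high. Origin under its middle.
- blue_sugar_pot: Bystander: blue pot with a pale lid, 75 mm across, 106 mm high. Origin under its centre.
- biscuits: Bystander: flat biscuit packet, 66x140x14 mm, lying. Origin under its centre.
- tea_box: Bystander: upright tea box, 50x64x107 mm. Origin under its centre.
Mind the look-alikes: they are no part of the job. What is shaped like the carrier but red is not meant. What is shaped like the grinder but blue is not meant.

How it is judged:
By the outcome, as a careful person would: the job done as asked, in the order asked, and still so for the second after the job is handed in, with the robot touching nothing.
It also fails if it takes over 56 s, if anything falls off the work surface, if the arm or the gripper's body presses on something with over 40 N, if the wrist force passes 120 N, or if a joint passes its speed limit or range.

## Robot

A 6-joint arm with a two-finger parallel gripper is mounted at the origin on a cart in front of the work surface, level with it; the furniture and walls round the work are solid. World frame = base frame: x ahead of the robot, y to its left, z up, the work surface at z = 0. Lengths are in mm, angles in rad, forces in N, time in s.
With the tool pointing down it reaches from about 300 to 875 mm from the base axis. Payload 6.4 kg.
Tool frame: the origin (TCP) lies at the very end of the fingers, on their centre line; the grasp point (between the pads) lies 19 mm behind it; z points along the fingers, y is the line along which they close (so a half turn about z gives the same grasp; the last joint's range is limited). The gripper opens to 88 mm and grips with 3 to 60 N. Pads are 18 mm wide; open, the fingers measure 123 mm over their backs; the gripper's body (75 mm by 187 mm) begins 45 mm behind the grasp point.
Start: joints at [1.001, 0.181, 1.607, -0, 1.354, -0.206], TCP at [204.591, 537.386, 238.714] pointing down, gripper open.
Joint ranges: [-2.99, 2.99], [-0.89, 2.07], [0.3, 2.58], [-1.14, 4.28], [0, 2.63], [-3.12, 3.12]. Speed limits (rad/s): [2.57, 2.57, 3.01, 3.14, 3.14, 3.14].

## Interface

Orientations are given as a unit quaternion [x, y, z, w].
In Python, from rig import * gives the robot as it stands. The module is installed in compiled form; this text tells all that it offers. Calls block until the motion is done:
- movep(position, orientation): joint-space move of the TCP to a pose.
- movel(position, frame=None, velocity=150): straight line of the TCP; frame=None keeps the orientation; velocity is the mean speed in mm/s.
- movej(angles): joint-space move.
- gripper_to(opening, force=None): finger opening in mm; force is the grip in N (None keeps the last); returns when the fingers have stopped.
- wait(seconds).
- ik(position, orientation): joint angles nearest the present ones, or None.
- read_camera(name): name is "scene" or "top" or "wrist"; returns a dict with "pixels" (400x640x3 uint8, blue, green, red), "depth" (400x640 float32, mm along the optical axis (not along the pixel's ray), 0 where there is no reading), "vfov" (degrees; the focal length in pixels is half the picture's height over the tangent of half this angle, whatever the lens; pixels are square), "cx", "cy" (the principal point, pixels), "pose" (4x4, takes a point from camera to world coordinates). Camera axes: x right, y down, z forward; pixel columns grow to the right and rows downward; lengths in mm; the calibration is good to about 2 mm. A picture is of the moment at which its call begins.
A pose or a line that the arm cannot do raises PlanningError and nothing moves.
- sign_off(): hands the job in; it is judged then, once.
Readings, each from a call of its own:
- read_time(): time.
- read_joint_pos(): joint angles.
- read_joint_vel(): joint speeds.
- read_joint_efforts(): joint torques, N m.
- read_eef_pos(): TCP position.
- read_orientation(): TCP orientation.
- read_wrist_force(): force on the tool from outside, world axes, zero at the start.
- read_ft_torque(): the same for the moment, N m.
- read_gripper_width(): finger opening in mm.
- read_gripper_force(): force on a finger pad.
Only numpy, scipy, OpenCV 4.12 (cv2) and the standard library are available. Lean on these libraries where they do the work, as an engineer would, in place of code of your own. Each camera call takes 0.05 s, during which the arm holds its last target. There are 200 camera calls.

## Working session

There is one attempt and no reset: what is moved stays moved. The work goes in short steps, each a Python script; the robot and the scene stay as the last script left them, time stands still between calls to the robot, and variables do not carry over. Pictures are saved under pics/ and viewed, at most 10 in all, crops included, and the job is handed in when it is done.

```bash
mkdir -p pics; python3 - <<'E'
from rig import *
import cv2,numpy as np
for n in("scene","top"):
    c=read_camera(n); cv2.imwrite(f"pics/{n}0.png",c["pixels"]); np.savez(f"{n}0.npz",**c)
    print(n,c["vfov"],c["cx"],c["cy"],np.round(c["pose"],3).tolist())
print(read_time())
E
```

```text
scene 44.76794815289632 324.13447865787566 193.05473760447092 [[-0.988, 0.134, -0.076, 620.74], [0.154, 0.858, -0.49, 620.508], [-0.0, -0.496, -0.868, 1559.817], [0.0, 0.0, 0.0, 1.0]]
top 52.57954183080963 323.41802761162995 204.45074480021694 [[-0.163, -0.87, 0.465, -296.956], [-0.987, 0.137, -0.088, -67.84], [0.012, -0.473, -0.881, 1581.111], [0.0, 0.0, 0.0, 1.0]]
0.1
```

View pics/scene0.png

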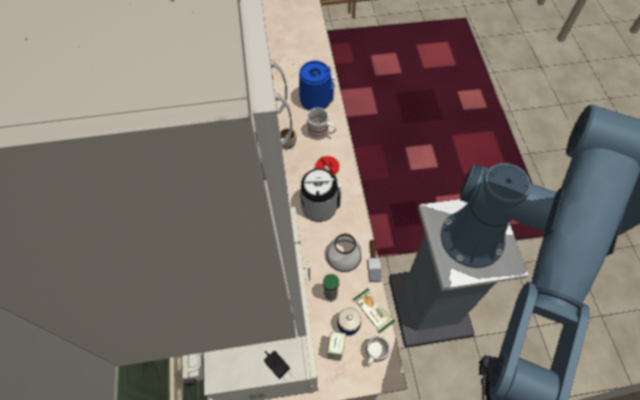

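View pics/top0.png

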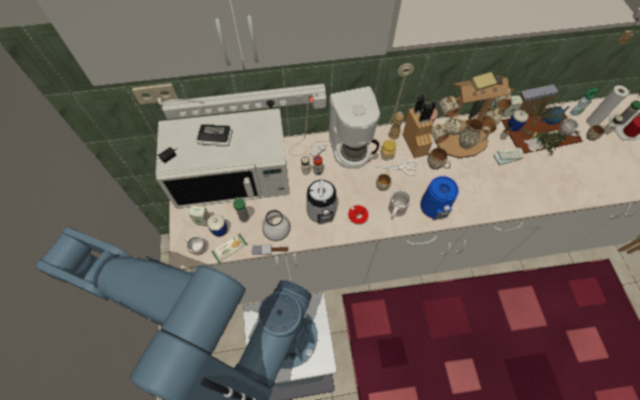

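The steel grinder with the bright carrier is at scene (319,190) and top (321,195). The look-alikes are the blue grinder at scene (316,85), top (439,197) and the red carrier at scene (328,165), top (358,214). I choose the steel one and check it in a close crop.

```bash
cat > h.py <<'E'
import cv2,numpy as np
def ray(c,u,v):
    f=200/np.tan(np.radians(float(c["vfov"]))/2)
    d=np.array([(u-c["cx"])/f,(v-c["cy"])/f,1.]); P=c["pose"]; return P[:3,:3]@d,P[:3,3]
def at_z(c,u,v,z):
    d,o=ray(c,u,v); return o+d*(z-o[2])/d[2]
def at_d(c,u,v):
    d,o=ray(c,u,v); return o+d*float(c["depth"][int(v),int(u)])
def cloud(c):
    f=200/np.tan(np.radians(float(c["vfov"]))/2)
    v,u=np.mgrid[:400,:640]; Z=c["depth"]
    p=np.stack([(u-c["cx"])/f*Z,(v-c["cy"])/f*Z,Z],-1)
    return p@c["pose"][:3,:3].T+c["pose"][:3,3]
E
python3 - <<'E'
from h import *
s=np.load("scene0.npz");t=np.load("top0.npz")
a=s["pixels"][155:235,280:360];b=t["pixels"][165:245,285:365]
cv2.imwrite("pics/crop0.png",cv2.resize(np.hstack([a,b]),(800,400),interpolation=cv2.INTER_CUBIC))
for c,u,v in((s,319,183),(t,321,187)):
    print(at_d(c,u,v))
    P=cloud(c);m=(abs(P[...,2]-180)<22)&(c["depth"]>0)
    g=at_d(c,u,v);m&=np.hypot(P[...,0]-g[0],P[...,1]-g[1])<90
    q=P[m];print(len(q),q.min(0),q.max(0),q.mean(0))
E
```

```text
[ 509.95379369 -206.69982663  166.93981093]
853 [ 449.10888178 -261.8022324   158.1503183 ] [ 571.66513408 -144.51911029  199.4842498 ] [ 511.21725634 -200.36720257  172.16283107]
[ 517.02627866 -209.79208237  191.12150482]
582 [ 447.96816489 -271.15309086  158.00481283] [ 568.04526502 -150.59693032  196.10967374] [ 504.24223208 -208.47462838  171.45729147]
```

View pics/crop0.png

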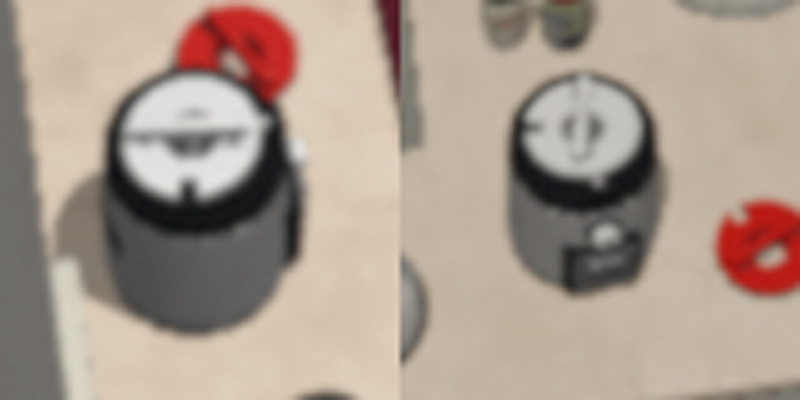

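The crop confirms the steel grinder: its bright carrier has the notch at scene (318,192), top (311,190). The pin's pale spot is at scene (334,179), top (325,201), so the notch is about 90° off. I'll take a closer look with the wrist camera.

```bash
python3 - <<'E'
from rig import *
from h import *
import numpy as np
q=read_orientation();print(q)
gripper_to(0)
from scipy.spatial.transform import Rotation as R
r=R.from_quat(q)
w=read_camera("wrist")["pose"]; T=np.eye(4);T[:3,:3]=r.as_matrix();T[:3,3]=read_eef_pos()
print(np.round(np.linalg.inv(T)@w,3).tolist())
for yaw in (0,np.pi/2,-np.pi/2,np.pi):
    o=R.from_euler('z',yaw)*R.from_quat([1,0,0,0]); print(yaw,ik([510,-205,330],o.as_quat()))
print(read_time(),read_gripper_width())
for n in("scene0","top0"):
    c=np.load(n+".npz");
for n,a,b in(("scene0",(317.6,192),(333.6,179)),("top0",(311,190.4),(324.6,201.4))):
    c=np.load(n+".npz");print(at_z(c,*a,174),at_z(c,*b,171))
E
```

```text
[ 1.80903060e-01  9.83500620e-01 -7.25771990e-04 -2.92968642e-04]
[[-0.0, -0.95, -0.312, 82.02], [1.0, -0.001, 0.002, 0.16], [-0.002, -0.312, 0.95, -146.479], [0.0, 0.0, 0.0, 1.0]]
0 [-5.98185738e-01  6.14551373e-02  1.55579328e+00 -4.44089210e-16
  1.52434423e+00  9.72610589e-01]
1.5707963267948966 [-5.98185738e-01  6.14551373e-02  1.55579328e+00 -4.44089210e-16
  1.52434423e+00 -5.98185738e-01]
-1.5707963267948966 [-5.98185738e-01  6.14551373e-02  1.55579328e+00 -4.44089210e-16
  1.52434423e+00  2.54340692e+00]
3.141592653589793 [-5.98185738e-01  6.14551373e-02  1.55579328e+00 -4.44089210e-16
  1.52434423e+00 -2.16898206e+00]
1.45 0.2789178898833752
[ 520.20020046 -169.08512744  174.        ] [ 459.64466651 -212.18831483  171.        ]
[ 517.61632166 -169.29385997  174.        ] [ 460.98589048 -215.34663194  171.        ]
```

```bash
python3 - <<'E'
from rig import *
from h import *
c=np.load("top0.npz");P=cloud(c).reshape(-1,3);P=P[(c["depth"].ravel()>0)]
r=np.hypot(P[:,0],P[:,1]);b=np.degrees(np.arctan2(P[:,1],P[:,0]))
for a in range(-50,60,10):
    m=(b>a)&(b<a+10)&(P[:,0]>350)
    print(a,[int(P[m&(r>k)&(r<k+50)][:,2].max(initial=-1)) for k in range(400,800,50)])
E
```

```text
-50 [-1, 11, 34, 36, 36, 106, 104, 100]
-40 [7, 9, 44, 48, 46, 11, 917, 907]
-30 [7, 176, 204, 194, 173, 930, 920, 317]
-20 [8, 165, 180, 178, 942, 934, 114, 118]
-10 [112, 111, 53, 886, 953, 270, 270, 270]
0 [113, 113, 52, 882, 965, 757, 757, 758]
10 [14, 11, 146, 144, 975, 976, 296, 300]
20 [23, 57, 109, 115, 264, 989, 992, 295]
30 [22, 65, 67, 105, 111, 33, 996, 994]
40 [-1, 66, 65, 60, 7, 5, -1, -1]
50 [-1, -1, 2, 7, -1, -1, -1, -1]
```

```bash
cat >> h.py <<'E'
from scipy.spatial.transform import Rotation as R
def ori(psi): return (R.from_euler('z',psi)*R.from_quat([1,0,0,0])).as_quat()
E
python3 - <<'E'
from rig import *
from h import *
movep([420,60,330],ori(np.pi/2))
movep([505,-208,300],ori(np.pi/2))
c=read_camera("wrist");np.savez("w1.npz",**c);cv2.imwrite("pics/w1.png",c["pixels"])
print(read_time(),c["vfov"],read_wrist_force())
E
```

```text
4.5167 68.13660181001327 [0.47862846 0.2073496  0.02930095]
```

View pics/w1.png

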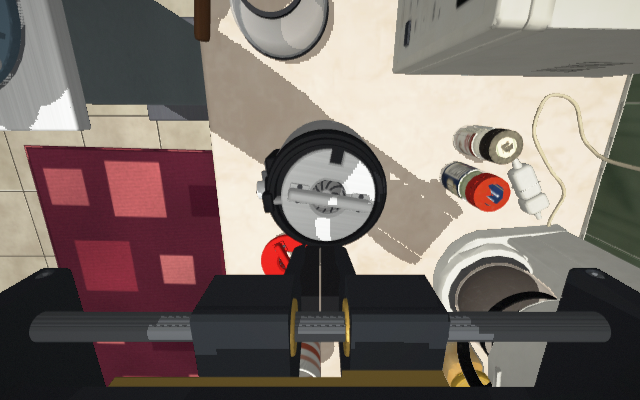

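The wrist view shows the carrier at about (328,195), its notch at (337,157), the bar running from (288,195) to (372,205), and the pin boss at (270,188) on the left (-x).

```bash
cat >> h.py <<'E'
from scipy.optimize import least_squares
def measure(c,c0=(508,-207)):
    P=cloud(c);g=c["pixels"].max(-1);ok=c["depth"]>0
    rr=lambda p:np.hypot(P[...,0]-p[0],P[...,1]-p[1])
    ctr=np.array(c0,float)
    for _ in range(4):
        # dark collar top (inner wall excluded by height)
        m=ok&(g<70)&(abs(P[...,2]-170)<2.5)&(rr(ctr)>49)&(rr(ctr)<58.5)
        q=P[m][:,:2]
        # angle-balanced: bin by angle, mean mid radius
        def f(p):
            a=np.degrees(np.arctan2(q[:,1]-p[1],q[:,0]-p[0]))//10
            return [np.median(np.hypot(*(q[a==k]-p[:2]).T))-p[2] for k in range(-18,18) if (abs(np.degrees(np.arctan2(q[:,1]-ctr[1],q[:,0]-ctr[0]))//10-k)<.5).sum()>5 and (a==k).any()]
        a0=np.degrees(np.arctan2(q[:,1]-ctr[1],q[:,0]-ctr[0]))//10
        pts=np.array([np.median(q[a0==k],0) for k in range(-18,18) if (a0==k).sum()>5])
        s=least_squares(lambda p:np.hypot(pts[:,0]-p[0],pts[:,1]-p[1])-p[2],[*ctr,53]);ctr=s.x[:2]
    return P,g,rr,ctr,s.x[2],len(pts)
def state(c,**k):
    P,g,rr,ctr,r,n=measure(c,**k)
    m=(rr(ctr)<43)&(g>90)&(c["depth"]>0)
    q=P[m]
    # disc plane by robust fit, then the bar as what stands >11 above it
    A=q[q[:,2]<np.percentile(q[:,2],65)]
    for _ in range(8):
        co=np.linalg.lstsq(np.c_[A[:,:2]-ctr,np.ones(len(A))],A[:,2],rcond=None)[0]
        h=q[:,2]-np.c_[q[:,:2]-ctr,np.ones(len(q))]@co; A=q[abs(h)<2.5]
    b=q[(h>12)&(h<20)]; d=b[:,:2]-b[:,:2].mean(0); w,V=np.linalg.eigh(d.T@d); v=V[:,1]
    L=d@v
    return dict(ctr=ctr.round(1),r=round(r,1),n=n,disc_top=co[2].round(1),tilt=np.degrees(co[:2]).round(1),
      bar=np.degrees(np.arctan2(v[1],v[0])).round(1),barmid=b[:,:2].mean(0).round(1),len=np.ptp(L).round(1),barz=b[:,2].mean().round(1),nb=len(b),wid=np.ptp(d@V[:,0]).round(1))
E
python3 - <<'E'
from h import *
c=np.load("w1.npz");print(state(c))
P=cloud(c)
for u,v,z in((337,157,174),(270,188,172),(337,163,174)): print(at_z(c,u,v,z).round(1),P[v,u].round(1))
E
```

```text
{'ctr': array([ 510.7, -207.8]), 'r': np.float64(52.4), 'n': 36, 'disc_top': np.float64(190.2), 'tilt': array([ 0.4, 38.4]), 'bar': np.float64(167.3), 'barmid': array([ 502.4, -247.8]), 'len': np.float64(31.5), 'barz': np.float64(176.4), 'nb': 68, 'wid': np.float64(4.2)}
[ 520.6 -169.3  174. ] [ 521.4 -171.4  161.2]
[ 456.9 -199.5  172. ] [ 456.8 -199.8  171.1]
[ 520.8 -174.9  174. ] [ 521.6 -177.4  160.6]
```

```bash
python3 - <<'E'
from h import *
c=np.load("w1.npz")
cv2.imwrite("pics/w1c.png",cv2.resize(c["pixels"][115:255,250:400],(750,700)[:2] if 0 else (640,597),interpolation=cv2.INTER_CUBIC))
P=cloud(c)
u,v=np.meshgrid(np.arange(285,380,8),np.arange(150,245,8))
print(P[v,u,2].round(0).astype(int))
E
```

```text
[[161 171 171 163 170 173 159 161 162 170 160   0]
 [172 161 174 176 176 174 162 160 172 169 171 160]
 [159 177 176 177 175 174 173 172 173 170 170 170]
 [161 179 176 176 175 175 173 172 172 171 170 170]
 [180 178 176 177 174 153 153 171 172 447 170 168]
 [180 191 185 180 157 164 158 147 172 171 170 168]
 [181 194 192 193 192 189 189 187 181 175 173 168]
 [181 179 178 176 149 142 190 189 188 186 186 161]
 [180 178 177 177 175 172 171 172 172 170 170 170]
 [166 178 177 178 176 175 174 173 172 170 165 170]
 [171 168 177 178 175 174 174 172 172 164 171   1]
 [ 26 171 170 164 177 175 174 172 171 171   1   1]]
```

View pics/w1c.png

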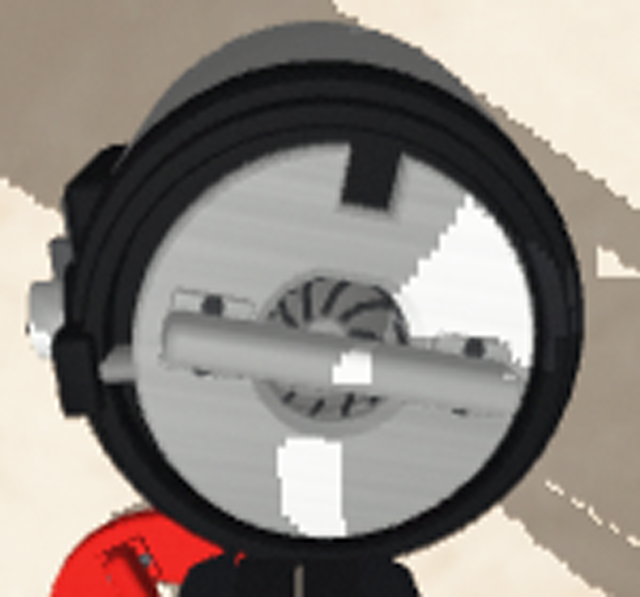

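```bash
cat > push.py <<'E'
from rig import *
from h import *
C=np.array([510.7,-207.8])
def pose(th,t,z,r=30):
    e=np.array([np.cos(th),np.sin(th)]);n=np.array([-e[1],e[0]])
    return [*(C+r*e+t*n),z],n
E
python3 - <<'E'
from push import *
c=np.load("w1.npz")
ang=lambda p:np.degrees(np.arctan2(p[1]-C[1],p[0]-C[0]))
pin=[ang(at_z(c,267.1,201.7,173)),ang(at_z(c,277.7,200.3,171))]
notch=ang(at_z(c,336.7,157.2,174));k=4.267
b=[at_z(c,250+x/k,115+y/k,z) for x,y,z in((165,322,194),(525,368,186))]
bar=np.degrees(np.arctan2(*(b[1]-b[0])[1::-1]))
print("pin",pin,"notch",notch,"bar",bar,b)
th=np.radians(bar)
p,n=pose(th,-42,215); movep(p,ori(th)); 
p,n=pose(th,-42,178); movel(p,ori(th),100)
wait(.2);f0=np.array(read_wrist_force());t=-42
while t<-8:
    t+=1.0; p,n=pose(th,t,178); movel(p,ori(th),20)
    f=np.array(read_wrist_force())-f0
    if -f[:2]@n>1.0: break
print("contact t",t,f.round(2),read_time(),read_eef_pos())
E
```

```text
pin [np.float64(-174.7640329645807), np.float64(-174.61849335568633)] notch 75.82205161258105 bar -9.259488034029074 [array([ 477.18481135, -195.80095572,  194.        ]), array([ 554.06912254, -208.33543081,  186.        ])]
contact t -41.0 [-0.95 -0.87  0.2 ] 6.9833 [ 533.82752387 -253.09947315  178.27297708]
```

```bash
python3 - <<'E'
from push import *
th=np.radians(-14.2)
p,n=pose(th,-40,178); movel(p,ori(th),60)
def F():
    wait(.04);a=np.array(read_wrist_force());wait(.02);return (a+np.array(read_wrist_force()))/2
wait(.2);f0=F();t=-40;log=[]
while t<-8:
    t+=1.5; p,n=pose(th,t,178); movel(p,ori(th),25)
    v=-(F()-f0)[:2]@n; log.append((t,v.round(1)))
    if v>1.2: break
print(log,read_time())
log=[];hit=0
if t<-8:
  for d in np.arange(-11.2,100,3):
    th=np.radians(d); p,n=pose(th,t,178); movel(p,ori(th),25)
    f=F()-f0; v=-f[:2]@n; log.append((d.round(1),v.round(1),f[2].round(1)))
    if v>7 or abs(f[2])>8: break
print(*log,read_time())
c=read_camera("wrist");np.savez("w2.npz",**c);cv2.imwrite("pics/w2.png",c["pixels"])
E
```

```text
[(-38.5, np.float64(0.7)), (-37.0, np.float64(0.4)), (-35.5, np.float64(0.2)), (-34.0, np.float64(-0.4)), (-32.5, np.float64(1.0)), (-31.0, np.float64(0.5)), (-29.5, np.float64(0.9)), (-28.0, np.float64(0.7)), (-26.5, np.float64(0.5)), (-25.0, np.float64(0.8)), (-23.5, np.float64(-0.2)), (-22.0, np.float64(0.5)), (-20.5, np.float64(-0.1)), (-19.0, np.float64(0.5)), (-17.5, np.float64(0.7)), (-16.0, np.float64(1.6))] 12.425
(np.float64(-11.2), np.float64(2.5), np.float64(1.2)) (np.float64(-8.2), np.float64(1.7), np.float64(0.9)) (np.float64(-5.2), np.float64(2.4), np.float64(1.1)) (np.float64(-2.2), np.float64(1.7), np.float64(-0.1)) (np.float64(0.8), np.float64(2.0), np.float64(0.8)) (np.float64(3.8), np.float64(2.1), np.float64(2.2)) (np.float64(6.8), np.float64(2.4), np.float64(0.9)) (np.float64(9.8), np.float64(2.5), np.float64(1.5)) (np.float64(12.8), np.float64(2.7), np.float64(1.5)) (np.float64(15.8), np.float64(2.3), np.float64(1.2)) (np.float64(18.8), np.float64(2.2), np.float64(2.0)) (np.float64(21.8), np.float64(2.7), np.float64(1.7)) (np.float64(24.8), np.float64(2.3), np.
[... 647 characters left out ...]
)) (np.float64(63.8), np.float64(2.6), np.float64(1.8)) (np.float64(66.8), np.float64(3.1), np.float64(1.2)) (np.float64(69.8), np.float64(2.5), np.float64(1.3)) (np.float64(72.8), np.float64(2.9), np.float64(1.9)) (np.float64(75.8), np.float64(3.2), np.float64(1.5)) (np.float64(78.8), np.float64(2.8), np.float64(0.9)) (np.float64(81.8), np.float64(3.2), np.float64(1.7)) (np.float64(84.8), np.float64(3.4), np.float64(1.8)) (np.float64(87.8), np.float64(3.9), np.float64(2.0)) (np.float64(90.8), np.float64(0.9), np.float64(-0.5)) (np.float64(93.8), np.float64(0.4), np.float64(0.2)) (np.float64(96.8), np.float64(0.9), np.float64(0.7)) (np.float64(99.8), np.float64(1.5), np.float64(0.6)) 24.1417
```

View pics/w2.png

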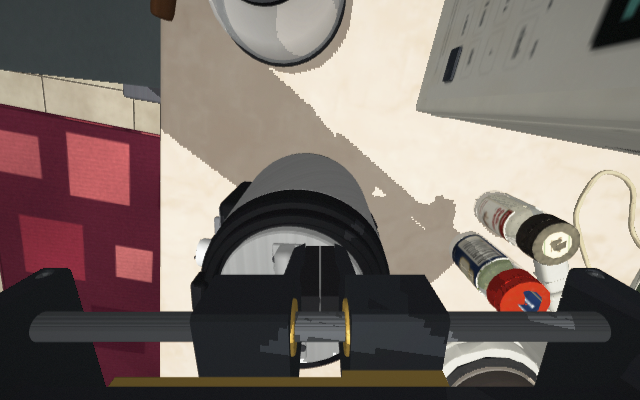

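The finger hides the carrier in this view. The force fell sharply at 90.8°, which suggests the notch has dropped over the pin. I'll back off and check.

```bash
python3 - <<'E'
from push import *
th=np.radians(99.8)
p,n=pose(th,-24,178); movel(p,ori(th),80)
p,n=pose(th,-24,215); movel(p,ori(th),150)
movep([505,-208,300],ori(np.pi/2)); wait(.1)
c=read_camera("wrist");np.savez("w3.npz",**c);cv2.imwrite("pics/w3c.png",cv2.resize(c["pixels"][115:255,250:400],(640,597),interpolation=cv2.INTER_CUBIC))
P=cloud(c);u,v=np.meshgrid(np.arange(285,380,8),np.arange(150,245,8))
print(P[v,u,2].round(0).astype(int),read_time())
E
```

```text
[[161 170 170 161 168 170 169 170 160 170 161 145]
 [170 161 169 169 172 185 169 170 170 169 169 160]
 [161 169 169 170 173 186 175 170 171 171 170 171]
 [160 170 169 171 172 185 173 170 170 171 170 161]
 [171 172 171 171 167 187 153 170 171 171 170 171]
 [172 172 172 169 154 187 160 149 172 172 173 172]
 [171 161 173 171 153 187 187 142 172 173 173 174]
 [160 165 173 173 149 187 188 154 173 172 174 173]
 [161 173 171 172 172 172 188 174 172 173 173 166]
 [169 173 173 173 174 175 189 176 173 173 173 170]
 [170 166 174 173 174 177 189 176 174 174 172  -1]
 [ 28 171 171 163 174 175 190 175 167 171   0   0]] 25.4583
```

View pics/w3c.png

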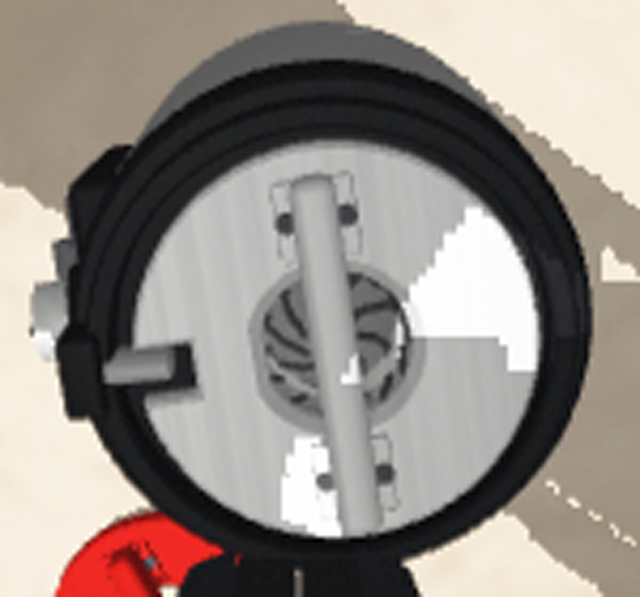

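The pin now sits inside the notch, at crop (150,365), with the bar running from (313,182) to (362,530). The carrier is still about 3 mm high and tilted, so next I press on the middle of the bar.

```bash
python3 - <<'E'
from push import *
c=np.load("w3.npz");m=at_z(c,329,198.4,188);print(m)
o=ori(np.pi/2);x,y=C
movel([x,y,196],o,150);wait(.25)
f0=np.array(read_wrist_force());log=[];z=194
while z>178:
    movel([x,y,z],o,20);wait(.05)
    f=np.array(read_wrist_force())-f0;log.append((z,round(float(read_eef_pos()[2]),1),f.round(1).tolist()))
    if f[2]>18: break
    z-=.5
for l in log[8:]:print(l)
movel([x,y,215],o,80);movel([505,-208,300],o,150);wait(.1)
c=read_camera("wrist");np.savez("w4.npz",**c);cv2.imwrite("pics/w4c.png",cv2.resize(c["pixels"][115:255,250:400],(640,597),interpolation=cv2.INTER_CUBIC))
P=cloud(c);u,v=np.meshgrid(np.arange(285,380,8),np.arange(150,245,8))
print(P[v,u,2].round(0).astype(int),read_time())
E
```

```text
[ 511.891018   -204.61807214  188.        ]
(190.0, 190.0, [1.2, 1.4, -0.8])
(189.5, 189.5, [0.1, 0.1, -1.0])
(189.0, 189.0, [0.2, -0.2, 0.3])
(188.5, 188.5, [0.4, 1.0, 0.3])
(188.0, 188.1, [0.2, 0.3, -0.1])
(187.5, 187.7, [0.8, 1.0, 0.9])
(187.0, 187.3, [1.4, 1.4, 2.7])
(186.5, 186.0, [-0.3, -0.1, 0.5])
(186.0, 185.6, [0.6, 0.2, -0.2])
(185.5, 185.4, [-0.1, -0.0, 0.2])
(185.0, 185.0, [0.3, 0.6, -0.3])
(184.5, 184.5, [-0.8, -0.7, -0.9])
(184.0, 184.4, [-2.7, 1.1, 5.3])
(183.5, 184.4, [-4.0, 3.2, 8.6])
(183.0, 184.4, [-5.3, 2.0, 10.8])
(182.5, 184.4, [-6.5, 3.2, 14.1])
(182.0, 184.3, [-7.7, 4.5, 17.5])
(181.5, 184.3, [-9.6, 5.8, 20.6])
[[161 170 171 159 167 168 169 167 161 171 161 146]
 [171 161 168 168 171 182 170 170 169 168 170 160]
 [161 167 168 168 173 184 172 169 169 168 168 169]
 [161 169 169 169 171 184 445 169 169 167 168 161]
 [168 168 170 168 164 185 154 165 168 168 169 168]
 [167 170 168 167 155 185 160 149 170 170 169 169]
 [170 162 168 168 153 185 182 143 168 168 169 169]
 [162 167 167 168 150 184 184 166 168 170 169 167]
 [161 170 170 168 168 168 185 168 169 170 169 168]
 [169 167 168 168 169 171 185 445 167 168 160 171]
 [170 167 168 169 168 171 185 171 169 161 171   0]
 [ 26 160 169 164 161 168 184 163 170 170   0   0]] 35.7833
```

View pics/w4c.png

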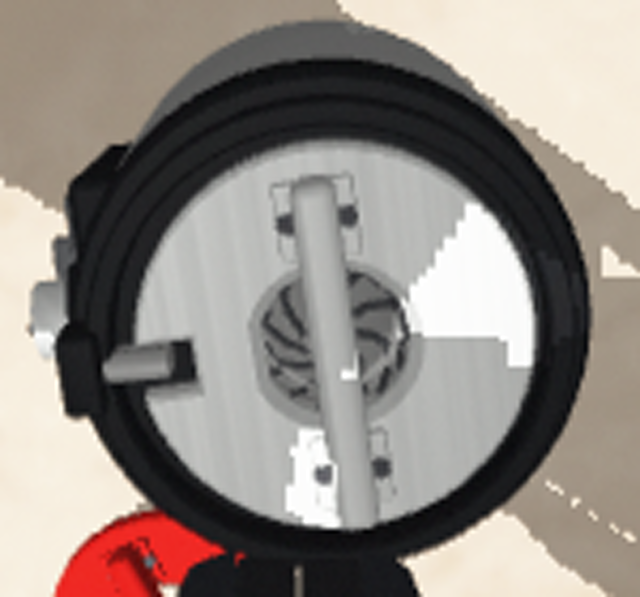

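The carrier is flat: its disc top reads 168 mm all round and its bar top 184 mm, both matching the seated heights. The pin is in the notch and the hand is clear, so I'm handing in.

```bash
python3 -c "
from rig import *
print(sign_off(),read_time())"
```

```text
the job is handed in; nothing more can be done
the job is handed in; nothing more can be done
```

The carrier was pushed round until its notch dropped over the pin and pressed down with about 21 N at most; depth readings show it lying flat on its seat, and I handed in at about 36 s with the hand clear.

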